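# Ready the gem balance: power, draught door, calibrate

## Task

Get the goldsmith's balance ready for weighing: gently press the green power key, then push the glass draught door on top of the weighing chamber fully shut by its black knob, and only then press the orange calibration key and hold it down for about three seconds before letting go. Do not press the power key again afterwards or press any other key, do not shift or lift the balance, and leave the weight, jar and dish around it where they stand.

Things in the scene. Friction and masses are not known exactly. Their poses are not given: they have to be found in the camera images.
- balance: White precision balance, 300 (x) by 200 mm (y), 2.6 kg, loose on rubber feet (a level push over 14 N can shift it). Origin: centre of its underside; x from front (keys, robot's side) to rear, z up. Front 105 mm: sloping panel, 40 rising to 62 mm high; key row at y = +72 green, +36 orange, 0, -36 white, -72 mm blue. Behind it the glass chamber, x -35 to +137, y +-87 mm, door top at 163 mm.
- power_key (a joint): Green power rubber key, the leftmost seen from the front, in the row of five along the balance's front. Value: how far it is pressed in, m: 0 released, 0.004 fully down; spring-loaded, starts to move at about 1.4 N and is fully down at about 4.2 N; counts as pressed from 0.0028.
- cal_key (a joint): Orange calibration rubber key, second from the left, in the row of five along the balance's front. Value: how far it is pressed in, m: 0 released, 0.004 fully down; spring-loaded, starts to move at about 1.4 N and is fully down at about 4.2 N; counts as pressed from 0.0028.
- unit_key (a joint): White unit rubber key, the middle one in the row of five along the balance's front. Value: how far it is pressed in, m: 0 released, 0.004 fully down; spring-loaded, starts to move at about 1.4 N and is fully down at about 4.2 N; counts as pressed from 0.0028.
- print_key (a joint): White print rubber key, second from the right, in the row of five along the balance's front. Value: how far it is pressed in, m: 0 released, 0.004 fully down; spring-loaded, starts to move at about 1.4 N and is fully down at about 4.2 N; counts as pressed from 0.0028.
- tare_key (a joint): Blue tare rubber key, the rightmost in the row of five along the balance's front. Value: how far it is pressed in, m: 0 released, 0.004 fully down; spring-loaded, starts to move at about 1.4 N and is fully down at about 4.2 N; counts as pressed from 0.0028.
- power_key_top (a point): Centre of the top face of the green power key (16 mm front-to-back, 22 mm across), moving with it. Its z axis is the outward normal of the panel, which slopes 12 degrees down towards the front; the key is pressed along -z. Released, the face stands 6 mm proud of the panel, fully down 2 mm. Neighbouring keys are 36 mm apart, centre to centre.
- cal_key_top (a point): Centre of the top face of the orange calibration key (16 mm front-to-back, 22 mm across), moving with it. Its z axis is the outward normal of the panel, which slopes 12 degrees down towards the front; the key is pressed along -z. Released, the face stands 6 mm proud of the panel, fully down 2 mm. Neighbouring keys are 36 mm apart, centre to centre.
- draft_door (a joint): Sliding glass top door of the weighing chamber, a 4 mm pane 172 by 158 mm. Value: how far it is open, m, along the balance's +x (to the rear): 0 shut against its stop, 0.09 fully open. Sliding friction about 1.2 N; it stays where it is left. The door starts 50 to 85 mm open.
- door_knob (a point): Centre of the top of the black knob near the door's front edge; it moves with the door. The knob is a block 12 mm front-to-back (x), 40 mm across (y), standing 22 mm above the glass, whose upper face is thus 22 mm below this point. Axes as the balance's; shutting moves it along -x; behind it the glass goes on for 148 mm.
- weight: Brass 200 g check weight with a knob, 32 mm across, 50 mm tall; origin at the centre of its underside. Loose, leave alone.
- jar: Small glass jar with a white lid, 48 mm across, 55 mm tall; origin at the centre of its underside. Loose, leave alone.
- dish: Steel weighing dish, 70 mm across, 22 mm tall; origin at the centre of its underside. Loose, leave alone.

How it is judged:
By the outcome, as a careful person would: the job done as asked, in the order asked, and still so for the second after the job is handed in, with the robot touching nothing.
It also fails if it takes over 56 s, if anything falls off the work surface, if the arm or the gripper's body presses on something with over 40 N, if the wrist force passes 120 N, or if a joint passes its speed limit or range.

## Robot

A 6-joint arm with a two-finger parallel gripper is mounted at the origin on the work surface. World frame = base frame: x ahead of the robot, y to its left, z up, the work surface at z = 0. Lengths are in m, angles in rad, forces in N, time in s.
With the tool pointing down it reaches from about 0.225 to 0.875 m from the base axis. Payload 3.4 kg.
Tool frame: the origin (TCP) lies on the centre line of the jaws, within the pads' length; the fingertips stand 22 mm ahead of it and the grasp point (between the pads) lies 3 mm ahead of it (env.tip_extent is the distance from the TCP to the fingertips, in m); z points along the fingers, y is the line along which they close (so a half turn about z gives the same grasp; the last joint's range is limited). The gripper opens to 85 mm and grips with 20 to 120 N. Pads are 22 mm wide; open, the fingers measure 114 mm over their backs; the gripper's body (76 mm by 85 mm) begins 54 mm behind the grasp point. The pads swing forward as they close: fully open they stand 13 mm farther back than shut.
Start: joints at [-1.25, 0.276, 1.505, -0, 1.361, -0.121], TCP at [0.246, -0.52, 0.253] pointing down, gripper open.
Joint ranges: [-2.89, 2.89], [-0.75, 2.08], [0.22, 2.7], [-1.18, 4.32], [0.11, 2.71], [-2.7, 2.7]. Speed limits (rad/s): [2.57, 2.57, 3.14, 3.14, 3.14, 3.14].

## Interface

Orientations are given as a 3x3 rotation matrix whose columns are the frame's x, y, z axes.
In Python, from cell import env gives the robot as it stands.
- The arm moves only by the tool send_rows, never from a script. Its argument "series" is a list of rows, each a list of 2 entries, a list of its own where there are three numbers: the shift along the world's x, y, z in units of 0.025 m (1.0 is 0.025 m), then the turn about the world's z in units of 6 degrees (1.0 is 6 degrees). In form: [[[dx, dy, dz], twist], ...]. A call has 1 to 8 rows; each row shifts and turns the commanded pose from where the row before left it; what a row does not reach is not made up. A row lasts 1/10 s, in which the tool goes at most 50 mm and 8.59 degrees, less where a joint would pass 70% of its speed; a pose out of reach is approached as far as the arm can. A call with a number of a shift or a turn outside -1 to 1 is refused whole. A call with a gripper value outside its range is refused whole. "jaw" is the opening, from -1 (shut) to 1 (fully open), set as the call begins (left out, the last holds). The fingers move at their own pace and stop on an object; "force" is the grip in N (left out, the last holds). Time passes only in rows, so rows that do not move let the fingers close. It gives the time, the measured TCP pose, the force, the opening and the grip force at its end, in the units of the state.
- env.sense(): the state, without advancing time (a new reading comes with each control period).
- env.grab_frame(name): name is "scene" or "top" or "wrist"; returns a dict with "image" (384x512x3 uint8, red, green, blue), "camera_matrix" (3x3 intrinsics, pixels), "view" (4x4, takes a point from world to camera coordinates). Camera axes: x right, y up, looking along -z (the intrinsics and any distortion apply to the point x, -y, -z); pixel columns grow to the right and rows downward; lengths in m; the calibration is good to about 2 mm. A picture is of the moment at which its call begins. There is no depth.
- env.hand_in(): hands the job in; it is judged then, once.
The state is a dict: "t": time; "joint_pos": joint angles; "joint_vel": joint speeds; "effort": joint torques, N m; "tool_pos": TCP position; "eef_rot": TCP orientation; "ft_force": force on the tool from outside, world axes, zero at the start; "moment": the same for the moment, N m; "grip_width": finger opening in m; "grasp_force": force on a finger pad.
Only numpy, scipy, OpenCV 4.12 (cv2) and the standard library are available. Lean on these libraries where they do the work, as an engineer would, in place of code of your own. Each camera call takes 0.05 s, during which the arm holds its last target. There are 200 camera calls.

## Working session

There is one attempt and no reset: what is moved stays moved. The work goes in short steps, Python scripts to look and compute and a tool call to move; the robot and the scene stay as the last step left them, time stands still between calls to the robot, and variables do not carry over. Pictures are saved under pics/ and viewed, at most 10 in all, crops included, and the job is handed in when it is done.

Besides the shell and the picture viewer there is one more tool, called after "Request:" as name([rows], argument=value, ...), one row to a line, values as JSON. send_rows: Moves the arm, as the interface text tells. Shifts and turns lie within -1 to 1; 1 stands for 0.025 m of shift or 6 degrees of turn. Its arguments: {"type":"object","properties":{"series":{"type":"array"},"jaw":{"type":"number"},"force":{"type":"number"}},"required":["series"]}

```bash
mkdir -p pics; ls
python3 - <<'E'
from cell import env
import cv2,numpy as np
s=env.sense();print(s['t'],s['tool_pos'],s['eef_rot'],s['grip_width'],env.tip_extent)
ims=[]
for n in("scene","top"):
    f=env.grab_frame(n);np.savez(f'{n}.npz',**f);ims.append(f['image'])
    print(n,f['camera_matrix'],f['view'],f.keys())
cv2.imwrite('pics/scene.png',ims[0][...,::-1]);cv2.imwrite('pics/top.png',ims[1][...,::-1])
E
```

```text
pics
0.0 [ 0.24568195 -0.5193163   0.25243371] [[ 9.03976884e-01  4.27580925e-01 -5.87607631e-04]
 [ 4.27581272e-01 -9.03975203e-01  1.75757909e-03]
 [ 2.20324564e-04 -1.84006089e-03 -9.99998283e-01]] 0.08560473617314718 0.022
scene [[372.12255908   0.         255.39966329]
 [  0.         372.12255908 191.39353467]
 [  0.           0.           1.        ]] [[ 0.44913642  0.8934557  -0.00366048 -0.29207312]
 [-0.62486696  0.31704103  0.71346077  0.24451699]
 [ 0.63860611 -0.3181539   0.70068562 -1.20721751]
 [ 0.          0.          0.          1.        ]] dict_keys(['image', 'camera_matrix', 'view'])
top [[449.17095398   0.         252.58442337]
 [  0.         449.17095398 191.9251609 ]
 [  0.           0.           1.        ]] [[ 5.99377939e-03 -9.99979974e-01  2.03138428e-03  6.39001501e-02]
 [ 9.85605154e-01  6.25082323e-03  1.68947941e-01 -5.83487544e-01]
 [-1.68957255e-01  9.89506137e-04  9.85622883e-01 -1.18044122e+00]
 [ 0.00000000e+00  0.00000000e+00  0.00000000e+00  1.00000000e+00]] dict_keys(['image', 'camera_matrix', 'view'])
```

View pics/top.png

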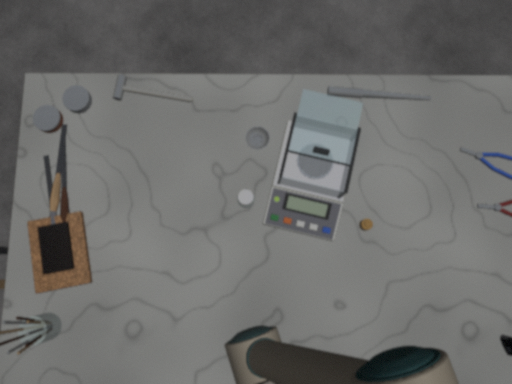

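View pics/scene.png

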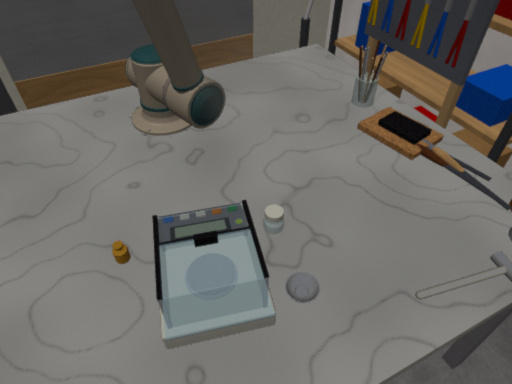

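The top view shows the green key at about (275,218), orange (288,220), blue (326,230) and the knob at (320,151). The scene view shows green at (232,209), orange (216,211), blue (169,220) and the knob at (206,239).

```bash
cat > h.py <<'E'
import cv2,numpy as np
from scipy import ndimage as ni
def load(n): return dict(np.load(f'{n}.npz'))
def blob(im,near,r,lo,hi,vmax=None):
    hsv=cv2.cvtColor(im,cv2.COLOR_RGB2HSV)
    m=cv2.inRange(hsv,np.array(lo),np.array(hi)); k=np.zeros_like(m);cv2.circle(k,near,r,255,-1);m&=k
    n,l,st,c=cv2.connectedComponentsWithStats(m)
    if n<2:return None
    i=1+np.argmax(st[1:,4]);return c[i],st[i].tolist()
def P(f):
    V=f['view'];return f['camera_matrix']@np.diag([1,-1,-1])@V[:3]
def ray(f,p):
    V=f['view'];R=V[:3,:3];o=-R.T@V[:3,3]
    d=R.T@np.diag([1,-1,-1])@np.linalg.inv(f['camera_matrix'])@np.array([p[0],p[1],1]);return o,d
def onz(f,p,z):
    o,d=ray(f,p);return o+d*(z-o[2])/d[2]
def tri(f,p,g,q):
    X=cv2.triangulatePoints(P(f),P(g),np.array(p,float),np.array(q,float)).ravel();return X[:3]/X[3]
E
python3 - <<'E'
from h import *
t,s=load('top'),load('scene')
C={'green':((275,218),(232,209),(45,90,30),(85,255,255)),'orange':((288,220),(216,211),(3,110,60),(18,255,255)),'blue':((326,230),(169,220),(100,110,40),(125,255,255)),'knob':((320,151),(206,239),(0,0,0),(180,255,60))}
for k,(a,b,lo,hi) in C.items():
    A=blob(t['image'],a,9 if k!='knob' else 12,lo,hi);B=blob(s['image'],b,9 if k!='knob' else 16,lo,hi)
    print(k,A,B)
    if A and B: print(tri(t,A[0],s,B[0]), onz(t,A[0],.053 if k!='knob' else .183),onz(s,B[0],.053))
big=np.hstack([cv2.resize(t['image'][85:245,255:375],None,fx=3.3,fy=3.3,interpolation=2),cv2.resize(s['image'][195:355,145:280],None,fx=3,fy=3.3,interpolation=2)])
print(big.shape);cv2.imwrite('pics/crop.png',big[:,:800,::-1])
E
```

```text
green (array([273.96428571, 217.07142857]), [271, 215, 7, 5, 28]) (array([231.77272727, 208.29545455]), [228, 206, 9, 6, 44])
[0.51413564 0.00886883 0.04975246] [0.5138513  0.00925512 0.053     ] [0.51683454 0.00744547 0.053     ]
orange (array([287.02564103, 220.28205128]), [284, 217, 7, 7, 39]) (array([216.26086957, 210.97826087]), [212, 208, 10, 7, 46])
[ 0.50571674 -0.02621565  0.04980231] [ 0.50535314 -0.02602023  0.053     ] [ 0.50857875 -0.02703618  0.053     ]
blue (array([326.14634146, 229.56097561]), [323, 227, 8, 6, 41]) (array([167.54901961, 219.35294118]), [163, 217, 10, 6, 51])
[ 0.48109186 -0.13179124  0.05058395] [ 0.48092546 -0.13120983  0.053     ] [ 0.48322223 -0.13230558  0.053     ]
knob (array([320.67307692, 150.59615385]), [314, 148, 14, 6, 52]) (array([205.41533546, 237.71884984]), [191, 230, 30, 17, 313])
[ 0.66668511 -0.10137229  0.17716708] [ 0.66514004 -0.10039224  0.183     ] [ 0.56889622 -0.07649449  0.053     ]
(528, 801, 3)
```

View pics/crop.png

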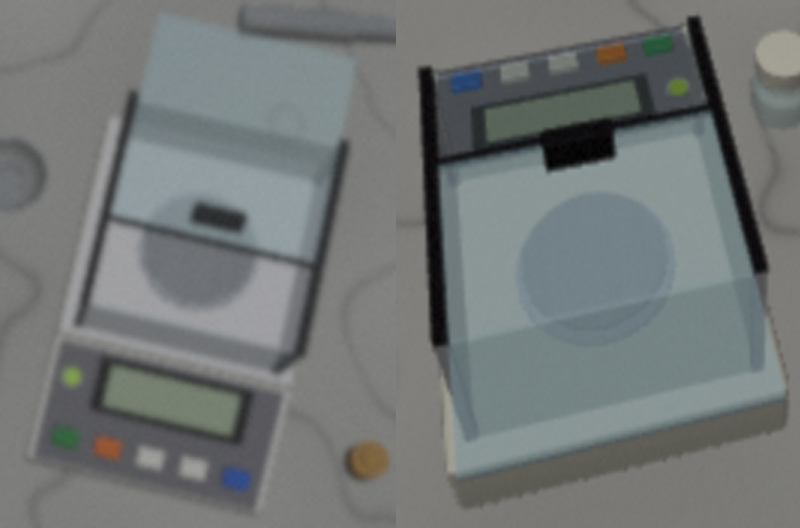

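The crop confirms the layout: green to blue comes out at 144.5 mm against 144 expected, so yaw is about -13.2°. The keys are at z≈0.050 and the knob at about x_b=+43 mm. I'll move above the green key with the jaws shut and the tool turned -38.5°.

Request:
send_rows([
  [[0.44, 0.88, 0], -0.8],
  [[0.44, 0.88, 0], -0.8],
  [[0.44, 0.88, 0], -0.8],
  [[0.44, 0.88, 0], -0.8],
  [[0.44, 0.88, 0], -0.8],
  [[0.44, 0.88, 0], -0.8],
  [[0.44, 0.88, 0], -0.8],
  [[0.44, 0.88, 0], -0.8],
], jaw=-1, force=30)

```text
t: 0.9
tool_pos: [0.334, -0.3426, 0.2529]
eef_rot: [[0.973, -0.23, -0.001], [-0.23, -0.973, 0.001], [-0.001, -0.001, -1.0]]
ft_force: [0.5, 0.5, 0.6]
grip_width: 0.0002
grasp_force: 0.0
```

Request:
send_rows([
  [[0.44, 0.88, 0], 0],
  [[0.44, 0.88, 0], 0],
  [[0.44, 0.88, 0], 0],
  [[0.44, 0.88, 0], 0],
  [[0.44, 0.88, 0], 0],
  [[0.44, 0.88, 0], 0],
  [[0.44, 0.88, 0], 0],
  [[0.44, 0.88, 0], 0],
])

```text
t: 1.7
tool_pos: [0.4219, -0.1667, 0.253]
eef_rot: [[0.974, -0.227, -0.001], [-0.227, -0.974, 0.0], [-0.001, -0.0, -1.0]]
ft_force: [0.5, 0.1, 0.0]
grip_width: 0.0001
grasp_force: 0.0
```

Request:
send_rows([
  [[0.44, 0.88, 0], 0],
  [[0.44, 0.88, 0], 0],
  [[0.44, 0.88, 0], 0],
  [[0.44, 0.88, 0], 0],
  [[0.44, 0.88, 0], 0],
  [[0.44, 0.88, 0], 0],
  [[0.44, 0.88, 0], 0],
  [[0, 0, 0], 0],
])

```text
t: 2.5
tool_pos: [0.4996, -0.0116, 0.2528]
eef_rot: [[0.975, -0.224, -0.0], [-0.224, -0.975, 0.001], [-0.0, -0.001, -1.0]]
ft_force: [-0.2, -0.4, 0.3]
grip_width: 0.0002
grasp_force: 0.0
```

Request:
send_rows([
  [[0.42, 0.86, 0], 0],
  [[0, 0, -0.88], 0],
  [[0, 0, -0.88], 0],
  [[0, 0, -0.88], 0],
  [[0, 0, -0.88], 0],
  [[0, 0, -0.88], 0],
  [[0, 0, -0.88], 0],
  [[0, 0, -0.8], 0],
])

```text
t: 3.3
tool_pos: [0.5085, 0.0068, 0.1002]
eef_rot: [[0.974, -0.227, -0.001], [-0.227, -0.974, -0.001], [-0.001, 0.001, -1.0]]
ft_force: [1.2, -0.4, -1.0]
grip_width: 0.0002
grasp_force: 0.0
```

Run:
```python
from cell import env
from h import *
s=env.sense();print(s['tool_pos'],s['ft_force'],env.tip_extent)
ims=[]
for n in("scene","wrist"):
    f=env.grab_frame(n);ims.append(f['image'])
    p=P(f)
    for X in([*s['tool_pos'][:2],s['tool_pos'][2]-.022],[.514,.009,.05],[.5057,-.026,.05]):
        q=p@np.r_[X,1];print(n,q[:2]/q[2])
cv2.imwrite('pics/a.png',np.hstack([cv2.resize(ims[0][130:260,130:280],(400,347)),cv2.resize(ims[1],(400,300)).copy() if 0 else cv2.copyMakeBorder(cv2.resize(ims[1],(400,300)),0,47,0,0,0)])[...,::-1])
```

```text
[0.50850465 0.00684953 0.10017414] [ 1.23972346 -0.35546077 -1.03410888] 0.022
scene [229.45893485 198.24735242]
scene [231.95140184 208.15314761]
scene [216.3019909  210.88458404]
wrist [256.09913002 251.44671084]
wrist [249.99884903 220.60349413]
wrist [314.03533641 220.77282068]
```

View pics/a.png

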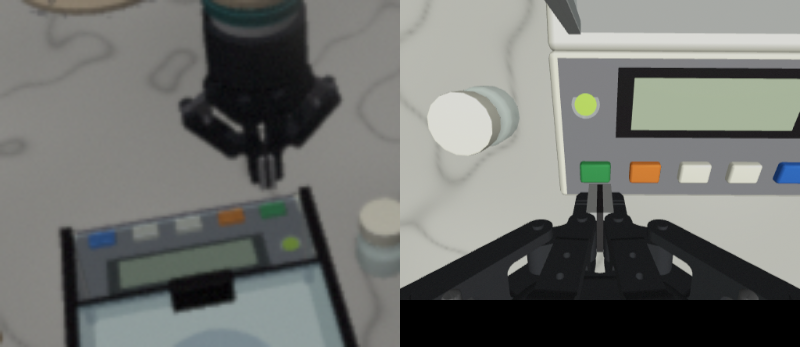

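The wrist view has the green key at (250,220), exactly as predicted, with the tip slightly right and in front of it. I'll correct and descend.

Request:
send_rows([
  [[0.06, 0.13, -0.2], 0],
  [[0, 0, -0.2], 0],
  [[0, 0, -0.2], 0],
  [[0, 0, -0.12], 0],
  [[0, 0, -0.04], 0],
  [[0, 0, 0], 0],
  [[0, 0, 0], 0],
  [[0, 0, 0], 0],
])

```text
t: 4.2
tool_pos: [0.511, 0.0109, 0.0825]
eef_rot: [[0.974, -0.226, 0.0], [-0.226, -0.974, -0.0], [0.0, 0.0, -1.0]]
ft_force: [0.2, -0.5, -0.9]
grip_width: 0.0002
grasp_force: 0.0
```

Run:
```python
from cell import env
for i in range(4):
    env.grab_frame("wrist"); s=env.sense(); print(s['t'],s['tool_pos'].round(4),s['ft_force'].round(2))
```

```text
4.25 [0.511  0.0109 0.0825] [ 1.05 -0.4  -0.03]
4.3 [0.5109 0.0109 0.0825] [ 0.54 -0.45  0.48]
4.35 [0.5109 0.0109 0.0824] [0.06 0.11 0.28]
4.4 [0.5109 0.0109 0.0824] [-0.66  0.8   0.32]
```

Request:
send_rows([
  [[0, 0, -0.1], 0],
  [[0, 0, -0.1], 0],
  [[0, 0, -0.06], 0],
  [[0, 0, -0.04], 0],
  [[0, 0, 0], 0],
  [[0, 0, 0], 0],
])

```text
t: 5.0
tool_pos: [0.5109, 0.0109, 0.0748]
eef_rot: [[0.974, -0.226, -0.0], [-0.226, -0.974, -0.0], [-0.0, 0.0, -1.0]]
ft_force: [0.9, 0.3, -0.8]
grip_width: 0.0002
grasp_force: 0.0
```

Request:
send_rows([
  [[0, 0, -0.04], 0],
  [[0, 0, 0], 0],
  [[0, 0, 0], 0],
])

```text
t: 5.3
tool_pos: [0.5111, 0.0109, 0.0741]
eef_rot: [[0.974, -0.226, 0.001], [-0.226, -0.974, -0.0], [0.001, 0.0, -1.0]]
ft_force: [0.2, -0.4, 0.3]
grip_width: -0.0002
grasp_force: 0.7
```

Request:
send_rows([
  [[0, 0, -0.04], 0],
  [[0, 0, 0], 0],
  [[0, 0, 0], 0],
])

```text
t: 5.6
tool_pos: [0.5112, 0.0109, 0.073]
eef_rot: [[0.974, -0.226, 0.001], [-0.226, -0.974, -0.0], [0.001, 0.0, -1.0]]
ft_force: [1.0, -0.0, 3.0]
grip_width: -0.0001
grasp_force: 1.0
```

```bash
cat > f.py <<'E'
from cell import env
import numpy as np
a=[];z=[]
for i in range(6):
    env.grab_frame("wrist"); s=env.sense(); a.append(s['ft_force']);z.append(s['tool_pos'])
print(s['t'],np.mean(z,0).round(4),np.mean(a,0).round(2),np.std(a,0).round(2))
E
python3 f.py
```

```text
5.9 [0.5112 0.0109 0.073 ] [ 0.4  -0.13  2.66] [0.26 0.45 0.65]
```

Request:
send_rows([
  [[0, 0, -0.04], 0],
  [[0, 0, 0], 0],
  [[0, 0, 0], 0],
])

```text
t: 6.2
tool_pos: [0.5114, 0.0108, 0.072]
eef_rot: [[0.974, -0.226, 0.001], [-0.226, -0.974, -0.0], [0.001, -0.0, -1.0]]
ft_force: [1.7, 0.5, 2.8]
grip_width: -0.0001
grasp_force: 1.4
```

```bash
python3 f.py
```

```text
6.5 [0.5111 0.0109 0.0719] [ 1.6  -0.6   3.43] [0.3  0.64 0.69]
```

Request:
send_rows([
  [[0, 0, -0.032], 0],
  [[0, 0, 0], 0],
  [[0, 0, 0], 0],
])

```text
t: 6.8
tool_pos: [0.5111, 0.0109, 0.0711]
eef_rot: [[0.974, -0.226, 0.001], [-0.226, -0.974, -0.0], [0.001, 0.0, -1.0]]
ft_force: [2.8, -1.1, 3.7]
grip_width: 0.0001
grasp_force: 1.7
```

```bash
python3 f.py
```

```text
7.1 [0.511  0.0109 0.0711] [ 2.26 -0.25  3.62] [0.29 0.26 0.19]
```

Request:
send_rows([
  [[0, 0, -0.036], 0],
  [[0, 0, 0], 0],
  [[0, 0, 0], 0],
])

```text
t: 7.4
tool_pos: [0.5111, 0.0109, 0.0702]
eef_rot: [[0.974, -0.226, 0.0], [-0.226, -0.974, -0.0], [0.0, 0.0, -1.0]]
ft_force: [1.4, -0.1, 4.7]
grip_width: -0.0001
grasp_force: 2.0
```

```bash
python3 f.py
```

```text
7.7 [0.511  0.0109 0.0702] [ 2.49 -0.48  4.33] [0.78 0.35 0.54]
```

Request:
send_rows([
  [[0, 0, -0.02], 0],
  [[0, 0, 0], 0],
  [[0, 0, 0], 0],
])

```text
t: 8.0
tool_pos: [0.511, 0.0109, 0.0699]
eef_rot: [[0.974, -0.226, 0.0], [-0.226, -0.974, -0.0], [0.0, 0.0, -1.0]]
ft_force: [1.0, -0.4, 6.9]
grip_width: 0.0001
grasp_force: 3.1
```

```bash
python3 f.py
```

```text
8.3 [0.511  0.0109 0.0699] [ 1.96 -0.77  6.88] [0.46 0.44 0.4 ]
```

Request:
send_rows([
  [[0, 0, 0.08], 0],
  [[0, 0, 0.12], 0],
  [[0, 0, 0.4], 0],
  [[0, 0, 0.8], 0],
  [[0, 0, 1], 0],
  [[0, 0, 1], 0],
  [[0, 0, 1], 0],
  [[0, 0, 1], 0],
])

```text
t: 9.1
tool_pos: [0.5091, 0.0112, 0.2053]
eef_rot: [[0.974, -0.226, -0.004], [-0.226, -0.974, 0.0], [-0.004, 0.0, -1.0]]
ft_force: [0.5, 0.1, 1.0]
grip_width: -0.0001
grasp_force: 0.0
```

The key bottomed out at about 7 N, so the power press counts. Next I'll go over and behind the knob.

Request:
send_rows([
  [[0, 0, 0.8], 0],
  [[0, 0, 0.8], 0],
  [[0.95, -0.6, 0], 0],
  [[0.95, -0.6, 0], 0],
  [[0.95, -0.6, 0], 0],
  [[0.95, -0.6, 0], 0],
  [[0.95, -0.6, 0], 0],
  [[0.95, -0.6, 0], 0],
])

```text
t: 9.9
tool_pos: [0.6527, -0.0793, 0.244]
eef_rot: [[0.974, -0.226, -0.004], [-0.226, -0.974, 0.001], [-0.004, 0.0, -1.0]]
ft_force: [0.1, -0.9, -0.0]
grip_width: 0.0001
grasp_force: 0.0
```

Request:
send_rows([
  [[0.95, -0.6, 0], 0],
  [[0.95, -0.6, 0], 0],
  [[0, 0, 0], 0],
])

```text
t: 10.2
tool_pos: [0.702, -0.111, 0.2427]
eef_rot: [[0.974, -0.228, -0.002], [-0.228, -0.974, -0.0], [-0.002, 0.001, -1.0]]
ft_force: [-0.6, 0.5, 0.4]
grip_width: 0.0001
grasp_force: 0.0
```

Run:
```python
from cell import env
from h import *
f=env.grab_frame("wrist");g=env.grab_frame("scene");s=env.sense();print(s['t'],s['tool_pos'])
for F in(f,g):
  for X in([.6667,-.1014,.185],[*s['tool_pos'][:2],s['tool_pos'][2]-.022]):
    q=P(F)@np.r_[X,1];print(q[:2]/q[2])
cv2.imwrite('pics/b.png',np.hstack([cv2.resize(f['image'],(400,300)),cv2.resize(g['image'][150:345,110:370],(400,300))])[...,::-1])
```

```text
10.3 [ 0.69968498 -0.10888408  0.24337637]
[254.41812553 279.55844163]
[253.62254568 258.6668453 ]
[205.00373929 234.78154252]
[205.89575473 236.56597629]
```

View pics/b.png

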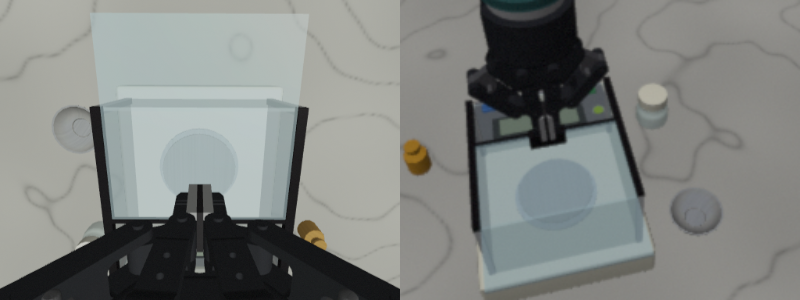

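The knob is hidden under the gripper in the wrist view. In the scene view the tip projects onto the knob, as the geometry says it should, so the tip is centred in y and 34 mm behind. Descending.

Request:
send_rows([
  [[0.05, 0, -0.6], 0],
  [[0, 0, -0.6], 0],
  [[0, 0, -0.4], 0],
  [[0, 0, -0.2], 0],
  [[0, 0, -0.16], 0],
  [[0, 0, 0], 0],
  [[0, 0, 0], 0],
])

```text
t: 11.0
tool_pos: [0.7022, -0.1091, 0.1962]
eef_rot: [[0.974, -0.226, 0.001], [-0.226, -0.974, -0.0], [0.001, 0.0, -1.0]]
ft_force: [-0.5, 0.1, 0.2]
grip_width: 0.0001
grasp_force: 0.0
```

```bash
python3 f.py
```

```text
11.3 [ 0.7023 -0.1091  0.1962] [ 0.19  0.1  -0.29] [0.58 0.57 0.34]
```

Request:
send_rows([
  [[-0.195, 0.045, 0], 0],
  [[-0.195, 0.045, 0], 0],
  [[-0.195, 0.045, 0], 0],
  [[-0.195, 0.045, 0], 0],
  [[-0.195, 0.045, 0], 0],
  [[-0.195, 0.045, 0], 0],
  [[-0.195, 0.045, 0], 0],
  [[-0.195, 0.045, 0], 0],
])

```text
t: 12.1
tool_pos: [0.6629, -0.0999, 0.1957]
eef_rot: [[0.974, -0.226, 0.0], [-0.226, -0.974, 0.0], [0.0, -0.0, -1.0]]
ft_force: [2.9, -0.6, -0.1]
grip_width: 0.0003
grasp_force: 0.7
```

Request:
send_rows([
  [[-0.195, 0.045, 0], 0],
  [[-0.195, 0.045, 0], 0],
  [[-0.195, 0.045, 0], 0],
  [[0, 0, 0], 0],
  [[0, 0, 0], 0],
])

```text
t: 12.6
tool_pos: [0.6479, -0.0968, 0.1957]
eef_rot: [[0.974, -0.226, -0.001], [-0.226, -0.974, -0.0], [-0.001, 0.001, -1.0]]
ft_force: [-0.2, 0.1, 0.3]
grip_width: -0.0001
grasp_force: 0.0
```

```bash
python3 f.py
python3 - <<'E'
from cell import env
from h import *
f=env.grab_frame("top")
A=blob(f['image'],(310,175),30,(0,0,0),(180,255,60));print(A)
cv2.imwrite('pics/c.png',cv2.resize(f['image'][85:245,240:380],None,fx=3.5,fy=3.5)[...,::-1])
E
```

```text
12.9 [ 0.6483 -0.0968  0.1956] [0.31 0.42 0.14] [0.38 0.38 0.22]
(array([322.8195122 , 156.83414634]), [315, 147, 21, 21, 205])
```

View pics/c.png

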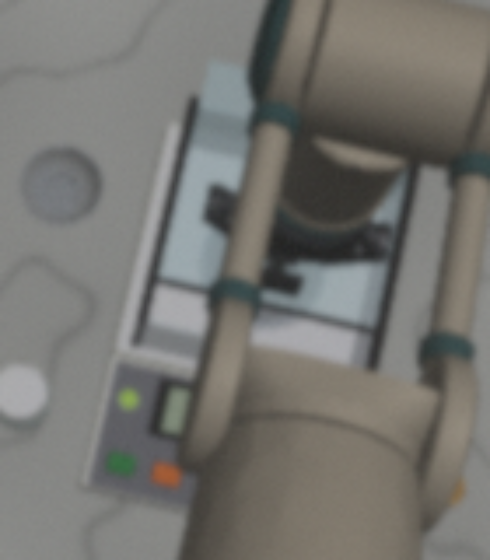

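The door is following the tip, with its front edge now about 20 mm short of the chamber front. I'll continue more slowly.

Request:
send_rows([
  [[-0.12, 0.028, 0], 0],
  [[-0.12, 0.028, 0], 0],
  [[-0.12, 0.028, 0], 0],
  [[-0.12, 0.028, 0], 0],
  [[-0.08, 0.018, 0], 0],
  [[-0.08, 0.018, 0], 0],
])

```text
t: 13.55
tool_pos: [0.6323, -0.0929, 0.1957]
eef_rot: [[0.974, -0.226, 0.0], [-0.226, -0.974, -0.0], [0.0, 0.0, -1.0]]
ft_force: [0.3, -0.6, -1.8]
grip_width: -0.0001
grasp_force: 0.7
```

Request:
send_rows([
  [[-0.06, 0.014, 0], 0],
  [[-0.06, 0.014, 0], 0],
])

```text
t: 13.75
tool_pos: [0.6294, -0.0922, 0.1957]
eef_rot: [[0.974, -0.226, 0.0], [-0.226, -0.974, -0.0], [0.0, 0.0, -1.0]]
ft_force: [1.2, 0.5, -1.2]
grip_width: -0.0003
grasp_force: 0.6
```

Request:
send_rows([
  [[-0.06, 0.014, 0], 0],
  [[-0.06, 0.014, 0], 0],
])

```text
t: 13.95
tool_pos: [0.6264, -0.0916, 0.1957]
eef_rot: [[0.974, -0.226, 0.0], [-0.226, -0.974, -0.0], [0.0, 0.0, -1.0]]
ft_force: [0.7, -1.0, -0.3]
grip_width: 0.0
grasp_force: 0.6
```

Request:
send_rows([
  [[-0.04, 0.009, 0], 0],
  [[0, 0, 0], 0],
])

```text
t: 14.15
tool_pos: [0.6252, -0.0913, 0.1957]
eef_rot: [[0.974, -0.226, -0.0], [-0.226, -0.974, 0.0], [-0.0, 0.0, -1.0]]
ft_force: [-0.3, 0.4, -0.1]
grip_width: -0.0002
grasp_force: 0.3
```

Request:
send_rows([
  [[-0.04, 0.009, 0], 0],
  [[0, 0, 0], 0],
])

```text
t: 14.35
tool_pos: [0.6244, -0.0911, 0.1957]
eef_rot: [[0.974, -0.226, -0.0], [-0.226, -0.974, 0.0], [-0.0, 0.0, -1.0]]
ft_force: [0.1, 0.5, 0.0]
grip_width: -0.0
grasp_force: 0.4
```

Request:
send_rows([
  [[-0.04, 0.009, 0], 0],
  [[0, 0, 0], 0],
])

```text
t: 14.55
tool_pos: [0.6234, -0.0908, 0.1956]
eef_rot: [[0.974, -0.226, -0.0], [-0.226, -0.974, 0.0], [-0.0, -0.0, -1.0]]
ft_force: [0.9, 0.8, -0.5]
grip_width: -0.0
grasp_force: 0.5
```

Request:
send_rows([
  [[-0.04, 0.009, 0], 0],
  [[-0.04, 0.009, 0], 0],
])

```text
t: 14.75
tool_pos: [0.6215, -0.0904, 0.1957]
eef_rot: [[0.974, -0.226, 0.0], [-0.226, -0.974, 0.0], [0.0, -0.0, -1.0]]
ft_force: [1.7, 0.6, -0.2]
grip_width: -0.0
grasp_force: 0.6
```

Request:
send_rows([
  [[-0.04, 0.009, 0], 0],
  [[-0.04, 0.009, 0], 0],
])

```text
t: 14.95
tool_pos: [0.6194, -0.0899, 0.1957]
eef_rot: [[0.974, -0.226, 0.0], [-0.226, -0.974, 0.0], [0.0, -0.0, -1.0]]
ft_force: [1.5, 0.3, -1.1]
grip_width: -0.0002
grasp_force: 0.6
```

```bash
python3 f.py
python3 - <<'E'
from cell import env
from h import *
f=env.grab_frame("scene")
cv2.imwrite('pics/d.png',cv2.resize(f['image'][190:350,140:290],None,fx=3.6,fy=3.6)[...,::-1])
E
```

```text
15.25 [ 0.6192 -0.09    0.1956] [ 0.57  0.4  -0.26] [0.68 0.57 0.21]
```

View pics/d.png

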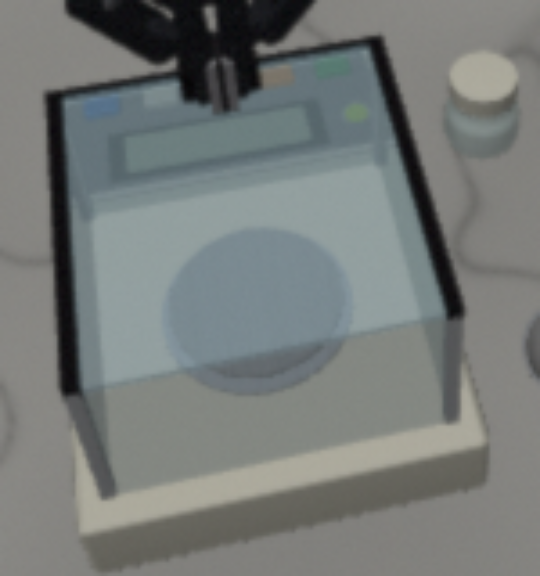

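The door appears to span the rails now, but no stop force has shown yet. I'll continue in 1 mm steps.

Request:
send_rows([
  [[-0.04, 0.009, 0], 0],
  [[-0.04, 0.009, 0], 0],
])

```text
t: 15.5
tool_pos: [0.6178, -0.0898, 0.1957]
eef_rot: [[0.974, -0.226, 0.001], [-0.226, -0.974, -0.001], [0.001, 0.0, -1.0]]
ft_force: [4.3, -1.3, -1.7]
grip_width: 0.0
grasp_force: 1.7
```

Request:
send_rows([
  [[-0.04, 0.009, 0], 0],
  [[-0.03, 0.007, 0], 0],
])

```text
t: 15.7
tool_pos: [0.6177, -0.0898, 0.1957]
eef_rot: [[0.974, -0.227, 0.005], [-0.227, -0.974, -0.001], [0.005, 0.0, -1.0]]
ft_force: [6.8, -0.4, -4.6]
grip_width: -0.0003
grasp_force: 3.5
```

The stop is reached: position stalled at 7 N. I'll back off, lift and go above the orange key.

Request:
send_rows([
  [[0.16, -0.036, 0], 0],
  [[0.24, -0.055, 0], 0],
  [[0, 0, 0.6], 0],
  [[0, 0, 0.9], 0],
  [[0, 0, 0.5], 0],
  [[-0.8, 0.43, 0], 0],
  [[-0.8, 0.43, 0], 0],
  [[-0.8, 0.43, 0], 0],
])

```text
t: 16.5
tool_pos: [0.5648, -0.0589, 0.2455]
eef_rot: [[0.974, -0.227, -0.001], [-0.227, -0.974, 0.0], [-0.001, 0.0, -1.0]]
ft_force: [-0.1, 0.5, 0.0]
grip_width: -0.0001
grasp_force: 0.0
```

Request:
send_rows([
  [[-0.8, 0.43, 0], 0],
  [[-0.8, 0.43, 0], 0],
  [[-0.8, 0.43, 0], 0],
  [[0, 0, -0.8], 0],
  [[0, 0, -0.9], 0],
  [[0, 0, -0.9], 0],
  [[0, 0, -0.9], 0],
  [[0, 0, 0], 0],
])

```text
t: 17.3
tool_pos: [0.5032, -0.0265, 0.1555]
eef_rot: [[0.974, -0.226, -0.007], [-0.226, -0.974, 0.001], [-0.007, 0.0, -1.0]]
ft_force: [-0.8, -0.0, -0.7]
grip_width: -0.0001
grasp_force: 0.0
```

```bash
python3 f.py
python3 - <<'E'
from cell import env
from h import *
f=env.grab_frame("wrist");g=env.grab_frame("scene");s=env.sense();print(s['t'],s['tool_pos'])
print(s['eef_rot'][:,0])
for nm,X,lo,hi in(('green',[.5141,.0089,.05],(45,90,30),(85,255,255)),('orange',[.5057,-.0262,.05],(3,110,60),(18,255,255)),('blue',[.4811,-.1318,.05],(100,110,40),(125,255,255))):
  for F in(f,g):
    q=P(F)@np.r_[X,1];q=q[:2]/q[2];b=blob(F['image'],tuple(int(v) for v in q),28 if F is f else 9,lo,hi);print(nm,q,b, b and onz(F,b[0],.05))
cv2.imwrite('pics/e.png',np.hstack([cv2.resize(f['image'],(400,300)),cv2.resize(g['image'][150:345,110:370],(400,300))])[...,::-1])
E
```

```text
17.6 [ 0.5061 -0.027   0.1588] [ 0.34  0.02 -0.11] [0.32 0.57 0.46]
17.7 [ 0.50627687 -0.02707083  0.15906537]
[ 0.97402434 -0.2264362   0.00180008]
green [207.67879652 201.64872229] (array([207.64756944, 201.48784722]), [193, 192, 30, 20, 576]) [0.51422828 0.00888882 0.05      ]
green [231.92922469 208.19643767] None None
orange [255.40297675 201.91289475] (array([254.82952548, 201.4745167 ]), [241, 192, 29, 20, 569]) [ 0.50613676 -0.02585672  0.05      ]
orange [216.21995683 210.91411873] None None
blue [398.78414061 201.88225434] (array([396.0049505 , 202.47029703]), [380, 193, 33, 20, 606]) [ 0.48111    -0.12970369  0.05      ]
blue [167.71346565 219.52571869] None None
```

View pics/e.png

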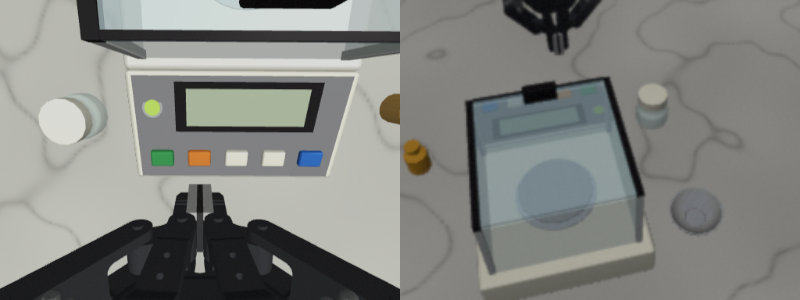

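The door is shut with the knob at the chamber's front edge. The green and orange keys sit exactly where they were, so the balance has not shifted. Descending to the orange key.

Request:
send_rows([
  [[-0.14, 0.12, -0.8], 0],
  [[0, 0, -0.8], 0],
  [[0, 0, -0.8], 0],
  [[0, 0, -0.5], 0],
  [[0, 0, -0.2], 0],
  [[0, 0, -0.12], 0],
  [[0, 0, 0], 0],
  [[0, 0, 0], 0],
])

```text
t: 18.5
tool_pos: [0.5028, -0.0241, 0.0783]
eef_rot: [[0.974, -0.226, 0.001], [-0.226, -0.974, -0.0], [0.002, 0.0, -1.0]]
ft_force: [-0.0, 0.1, 0.2]
grip_width: -0.0001
grasp_force: 0.0
```

```bash
python3 f.py
```

```text
18.8 [ 0.5026 -0.024   0.0782] [-0.26  0.45  0.05] [0.86 0.34 0.34]
```

Request:
send_rows([
  [[0, 0, -0.1], 0],
  [[0, 0, -0.08], 0],
  [[0, 0, -0.07], 0],
  [[0, 0, -0.06], 0],
  [[0, 0, -0.02], 0],
  [[0, 0, 0], 0],
])

```text
t: 19.4
tool_pos: [0.5031, -0.0241, 0.07]
eef_rot: [[0.974, -0.226, 0.002], [-0.226, -0.974, -0.0], [0.002, 0.0, -1.0]]
ft_force: [1.0, -0.5, 6.0]
grip_width: 0.0
grasp_force: 2.8
```

Request:
send_rows([
  [[0, 0, -0.008], 0],
  [[0, 0, 0], 0],
])

```text
t: 19.6
tool_pos: [0.5031, -0.0241, 0.07]
eef_rot: [[0.974, -0.226, 0.002], [-0.226, -0.974, -0.001], [0.002, 0.0, -1.0]]
ft_force: [0.4, 0.4, 6.4]
grip_width: 0.0001
grasp_force: 3.4
```

```bash
python3 f.py
```

```text
19.9 [ 0.5031 -0.0242  0.07  ] [-0.18 -0.61  6.96] [0.54 0.27 0.56]
```

Request:
send_rows([
  [[0, 0, 0], 0],
  [[0, 0, 0], 0],
  [[0, 0, 0], 0],
  [[0, 0, 0], 0],
  [[0, 0, 0], 0],
  [[0, 0, 0], 0],
  [[0, 0, 0], 0],
  [[0, 0, 0], 0],
])

```text
t: 20.7
tool_pos: [0.5032, -0.0241, 0.07]
eef_rot: [[0.974, -0.226, 0.002], [-0.226, -0.974, -0.001], [0.002, 0.0, -1.0]]
ft_force: [-0.4, -0.2, 6.8]
grip_width: 0.0002
grasp_force: 3.3
```

Request:
send_rows([
  [[0, 0, 0], 0],
  [[0, 0, 0], 0],
  [[0, 0, 0], 0],
  [[0, 0, 0], 0],
  [[0, 0, 0], 0],
  [[0, 0, 0], 0],
  [[0, 0, 0], 0],
  [[0, 0, 0], 0],
])

```text
t: 21.5
tool_pos: [0.5032, -0.0241, 0.07]
eef_rot: [[0.974, -0.226, 0.002], [-0.226, -0.974, -0.001], [0.002, 0.0, -1.0]]
ft_force: [0.5, 0.2, 7.4]
grip_width: 0.0002
grasp_force: 3.3
```

Request:
send_rows([
  [[0, 0, 0], 0],
  [[0, 0, 0], 0],
  [[0, 0, 0], 0],
  [[0, 0, 0], 0],
  [[0, 0, 0], 0],
  [[0, 0, 0], 0],
  [[0, 0, 0], 0],
])

```text
t: 22.2
tool_pos: [0.5032, -0.0241, 0.07]
eef_rot: [[0.974, -0.226, 0.002], [-0.226, -0.974, -0.001], [0.002, 0.0, -1.0]]
ft_force: [0.2, -0.7, 6.6]
grip_width: 0.0001
grasp_force: 3.3
```

Request:
send_rows([
  [[0, 0, 0.1], 0],
  [[0, 0, 0.2], 0],
  [[0, 0, 0.5], 0],
  [[0, 0, 0.8], 0],
  [[0, 0, 0.8], 0],
  [[0, 0, 0.8], 0],
  [[0, 0, 0.4], 0],
  [[0, 0, 0], 0],
])

```text
t: 23.0
tool_pos: [0.5026, -0.024, 0.1601]
eef_rot: [[0.974, -0.226, 0.002], [-0.226, -0.974, -0.0], [0.002, -0.0, -1.0]]
ft_force: [0.4, -0.5, -0.3]
grip_width: -0.0002
grasp_force: 0.0
```

```bash
python3 f.py
python3 - <<'E'
from cell import env
from h import *
f=env.grab_frame("wrist")
for nm,X,lo,hi in(('green',[.5141,.0089,.05],(45,90,30),(85,255,255)),('orange',[.5057,-.0262,.05],(3,110,60),(18,255,255))):
    q=P(f)@np.r_[X,1];q=q[:2]/q[2];b=blob(f['image'],tuple(int(v) for v in q),28,lo,hi);print(nm,b and onz(f,b[0],.05))
cv2.imwrite('pics/g.png',f['image'][...,::-1])
E
```

```text
23.3 [ 0.5015 -0.0238  0.1583] [0.14 0.31 0.09] [0.28 0.44 0.54]
green [0.51433359 0.00890022 0.05      ]
orange [ 0.50617885 -0.02564019  0.05      ]
```

View pics/g.png

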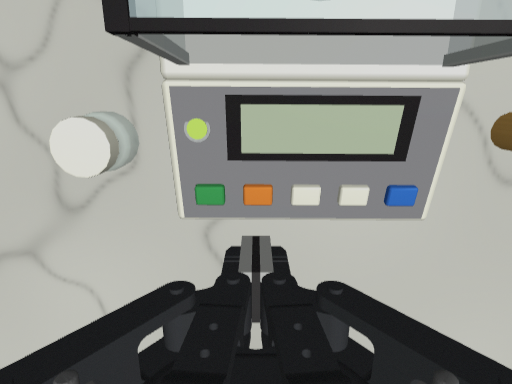

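The keys are released (green at (210,195), orange at (258,195)). The balance hasn't moved and the jar is in place.

```bash
python3 -c "
from cell import env
print(env.hand_in())"
```

```text
the job is handed in; nothing more can be done
None
```

The power key was pressed, the draught door pushed shut to its stop, and the calibration key then held down for about three seconds and released; the job was handed in at about 23 s, with the balance unmoved.

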